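# Pack out and clamp a neck heel block in the gluing fixture

### The job

First press the two-tone heel block down fully home on its dowels in the gluing fixture. Then stand spacers from the rack upright on the fixture floor in the gap between the block and the red-handled pusher, adding as many as it takes for the pusher's short stroke to close the gap, and leave any you do not need standing untouched in the rack. Finally push the pusher by its handle against the stack until the sprung nest behind the block gives about 5 mm, not to its stop, and finish while still holding that push, with the stack clamped; leave everything else on the bench alone.

Things in the scene. Friction and masses are not known exactly. Their poses are not given: they have to be found in the camera images.
- fixture: Plywood gluing fixture, 130 (x) x 310 (y) x 12 thick, fixed. Origin at bench level; its floor is 12 above the bench. Local y is the clamping direction: pusher at the -y end, open channel, two-tone block at the +y end, blue backstop. All are centred on local x = 0. Two dark guide rails, 8 above the floor, line the channel 59 apart in local x.
- block (a joint): How far the heel block stands proud of its home position on its dowels, m: 0 = fully home, 0.006 to 0.012 at the start. It slides stiffly, straight up and down: about 7 N of friction; it stays where it is left and stops solid at 0.
- block_top (a point): Centre of the top face of the two-tone wooden heel block (60 in local x, 30 in local y, 48 tall). When fully home it is 62.5 above the bench.
- block_face (a point): Centre of the block's face that looks into the channel (towards fixture -y); its local y is 50 while the nest is not pushed back.
- nest (a joint): How far the steel nest that carries the block has been pushed back (fixture +y) against its springs, m: 0 at rest, hard stop at 0.014. 1.5 N per mm.
- pusher (a joint): Travel of the spring-return pusher towards the block (fixture +y), m: 0 at rest, hard stop at 0.040, so it has only 40 mm of stroke. Its return spring pushes back with 3 N at 0 rising to 5 N at 0.040; let go, it springs back.
- pusher_face (a point): Centre of the pusher's flat steel face (50 wide, 43 tall) that looks towards fixture +y. The open gap along fixture y from here to block_face is 42 to 96 at the start, different each time.
- rack: Dark wooden rack 56 x 132 x 8 thick, fixed to the bench, with low dividers (18 above the bench); it holds the four spacers in a row along its local y at -46.5, -15.5, 15.5, 46.5. Origin at centre of underside.
- spacer1: Cork-faced wooden spacer 50 (local x) x 24 thick (local y) x 45 tall (local z), 50 g or so, standing upright in the rack. Origin at the centre of its underside (8 above the bench in the rack, 12 when on the fixture floor). Grasp it from above across its 50 mm.
- spacer2: Cork-faced wooden spacer 50 (local x) x 24 thick (local y) x 45 tall (local z), 50 g or so, standing upright in the rack. Origin at the centre of its underside (8 above the bench in the rack, 12 when on the fixture floor). Grasp it from above across its 50 mm.
- spacer3: Cork-faced wooden spacer 50 (local x) x 24 thick (local y) x 45 tall (local z), 50 g or so, standing upright in the rack. Origin at the centre of its underside (8 above the bench in the rack, 12 when on the fixture floor). Grasp it from above across its 50 mm.
- spacer4: Cork-faced wooden spacer 50 (local x) x 24 thick (local y) x 45 tall (local z), 50 g or so, standing upright in the rack. Origin at the centre of its underside (8 above the bench in the rack, 12 when on the fixture floor). Grasp it from above across its 50 mm.
- screwdriver: Bystander, leave alone: screwdriver with yellow handle, 180 long, lying; origin under its middle (mm).
- mallet: Bystander, leave alone: small hammer, 240 long, lying; origin under its middle (mm).
- polish: Bystander, leave alone: closed amber bottle with paper label, 52 diameter, 130 tall; origin at centre of underside (mm).
- fretjar: Bystander, leave alone: clear jar with black cap, 60 diameter, 70 tall; origin at centre of underside (mm).
- taperoll: Bystander, leave alone: blue ring-shaped tape roll lying flat, 90 diameter, 24 high; origin at centre of underside (mm).
- mug: Bystander, leave alone: white mug, 80 diameter, 90 tall; origin at centre of underside (mm).
- sanding_block: Bystander, leave alone: cork sanding block 110 x 60 x 35; origin at centre of underside (mm).
- pusher_grip (a point): A point on the pusher's upright red handle, on its centreline, 12 below the handle's flat top and 62 above the bench. The handle is 24 (fixture x) x 16 (fixture y), its centre 28 behind the pusher face; it can be pinched from above across its 24 mm, fingertips 25 below this point at the lowest, or pushed from behind (32 mm free behind it).
There are look-alikes about, which are no part of the job. Leave any purple look-alike of the spacer3 alone.

How it is judged:
On the way, in this order (a step that is already met when the one before it is completed fails the run):
1. the heel block is pressed fully home on its dowels, before anything is clamped (value of joint each of block, nest below 0.0015 m), for 0.2 s.
2. the stack of spacers is nipped between pusher and block and the nest gives (value of joint nest above 0.002 m and value of joint block below 0.002 m and (contact force between pusher and spacer1 above 2 N or contact force between pusher and spacer2 above 2 N or contact force between pusher and spacer3 above 2 N or contact force between pusher and spacer4 above 2 N) and (contact force between block and spacer1 above 2 N or contact force between block and spacer2 above 2 N or contact force between block and spacer3 above 2 N or contact force between block and spacer4 above 2 N)), for 0.2 s.
At the end, for the whole second after the job is handed in: Block home within 2 mm; fingers hold the pusher, which presses spacer(s) on the block (over 2 N each); nest pushed back 2 to 11 mm; fingers clear of block and spacers; each spacer is upright on the fixture floor, within 8 mm of the centreline, or in the rack within 15 mm of its start (all of step 2 and value of joint nest below 0.011 m and contact force between the fingers and pusher above 2 N and contact force between the fingers and block below 0.5 N and ((z of spacer1 in the frame of fixture between 0.009 and 0.015 m and x of spacer1 in the frame of fixture between -0.008 and 0.008 m and y of spacer1 in the frame of fixture between -0.06 and 0.055 m and angle between spacer1's own z axis and vertical below 0.1 rad) or (distance of spacer1 from where it was at the start of the episode below 0.015 m and angle between spacer1's own z axis and vertical below 0.1 rad)) and ((z of spacer2 in the frame of fixture between 0.009 and 0.015 m and x of spacer2 in the frame of fixture between -0.008 and 0.008 m and y of spacer2 in the frame of fixture between -0.06 and 0.055 m and angle between spacer2's own z axis and vertical below 0.1 rad) or (distance of spacer2 from where it was at the start of the episode below 0.015 m and angle between spacer2's own z axis and vertical below 0.1 rad)) and ((z of spacer3 in the frame of fixture between 0.009 and 0.015 m and x of spacer3 in the frame of fixture between -0.008 and 0.008 m and y of spacer3 in the frame of fixture between -0.06 and 0.055 m and angle between spacer3's own z axis and vertical below 0.1 rad) or (distance of spacer3 from where it was at the start of the episode below 0.015 m and angle between spacer3's own z axis and vertical below 0.1 rad)) and ((z of spacer4 in the frame of fixture between 0.009 and 0.015 m and x of spacer4 in the frame of fixture between -0.008 and 0.008 m and y of spacer4 in the frame of fixture between -0.06 and 0.055 m and angle between spacer4's own z axis and vertical below 0.1 rad) or (distance of spacer4 from where it was at the start of the episode below 0.015 m and angle between spacer4's own z axis and vertical below 0.1 rad)) and contact force between the fingers and spacer1 below 0.5 N and contact force between the fingers and spacer2 below 0.5 N and contact force between the fingers and spacer3 below 0.5 N and contact force between the fingers and spacer4 below 0.5 N); the arm keeps its last pose, push and grip.
It fails at once if a bystander is pushed more than 40 mm (distance of any of screwdriver, mallet, polish, fretjar, taperoll, mug, sanding_block from where it was at the start of the episode above 0.04 m).
It also fails if it takes over 72 s, if anything falls off the work surface, if the arm or the gripper's body presses on something with over 40 N, if the wrist force passes 120 N, or if a joint passes its speed limit or range.

### The arm

A 6-joint arm with a two-finger parallel gripper is mounted at the origin on the work surface. World frame = base frame: x ahead of the robot, y to its left, z up, the work surface at z = 0. Lengths are in m, angles in rad, forces in N, time in s.
With the tool pointing down it reaches from about 0.35 to 1 m from the base axis. Payload 7.1 kg.
Tool frame: the origin (TCP) lies midway between the tips of the shut fingers; the grasp point (between the pads) lies 19 mm behind it; z points along the fingers, y is the line along which they close (so a half turn about z gives the same grasp; the last joint's range is limited). The gripper opens to 85 mm and grips with 20 to 120 N. Pads are 22 mm wide; open, the fingers measure 114 mm over their backs; the gripper's body (76 mm by 85 mm) begins 54 mm behind the grasp point. The pads swing forward as they close: fully open they stand 13 mm farther back than shut.
Start: joints at [1.172, 0.423, 1.63, -0, 1.089, -0.019], TCP at [0.232, 0.58, 0.231] pointing down, gripper open.
Joint ranges: [-3, 3], [-0.9, 2.11], [0.09, 2.58], [-1.31, 4.45], [0.11, 2.69], [-2.54, 2.54]. Speed limits (rad/s): [2.39, 2.39, 3.01, 3.14, 3.14, 3.14].

### API

Orientations are given as a unit quaternion [w, x, y, z].
In Python, from workcell import robot, fingers, eyes, monitor gives the robot as it stands. Calls block until the motion is done:
- robot.reach(position, orientation): joint-space move of the TCP to a pose.
- robot.move_l(position, feed=0.15, rot=None, contact_N=None): straight line of the TCP; rot=None keeps the orientation; feed is the mean speed in m/s. With contact_N (N) it stops when the force on the tool has changed by that much, and returns True; else False.
- robot.move_j(angles): joint-space move.
- fingers.command_gripper(opening): opening from 0.0 (shut) to 1.0 (fully open); the grip force is fixed at half the most; returns when the fingers have stopped.
- robot.wait(seconds).
- robot.ik(position, orientation): joint angles nearest the present ones, or None.
- eyes.grab_frame(name): name is "scene" or "top" or "wrist"; returns a dict with "color" (420x560x3 uint8, red, green, blue), "intrinsics" (3x3 intrinsics, pixels), "extrinsics" (4x4, takes a point from world to camera coordinates); the wrist camera has in their place "tool_from_camera" (4x4, takes a point from camera to tool coordinates, whose origin is the TCP and whose axes are the flange's). Camera axes: x right, y up, looking along -z (the intrinsics and any distortion apply to the point x, -y, -z); pixel columns grow to the right and rows downward; lengths in m; the calibration is good to about 2 mm. A picture is of the moment at which its call begins: read the wrist's pose just before it. There is no depth.
A pose or a line that the arm cannot do raises robot.Unreachable and nothing moves.
- robot.hand_in(): hands the job in; it is judged then, once.
Readings, each from a call of its own:
- monitor.get_time_s(): time.
- monitor.get_q(): joint angles.
- monitor.get_joint_velocities(): joint speeds.
- monitor.get_effort(): joint torques, N m.
- monitor.get_eef_pos(): TCP position.
- monitor.get_tcp_rot(): TCP orientation.
- monitor.get_wrist_force(): force on the tool from outside, world axes, zero at the start.
- monitor.get_moment(): the same for the moment, N m.
- monitor.get_opening(): opening from 0.0 (shut) to 1.0 (fully open).
- monitor.get_finger_force(): force on a finger pad.
Only numpy, scipy, OpenCV 4.12 (cv2) and the standard library are available. Lean on these libraries where they do the work, as an engineer would, in place of code of your own. Each camera call takes 0.05 s, during which the arm holds its last target. There are 200 camera calls.

## Working session

There is one attempt and no reset: what is moved stays moved. The work goes in short steps, each a Python script; the robot and the scene stay as the last script left them, time stands still between calls to the robot, and variables do not carry over. Pictures are saved under pics/ and viewed, at most 10 in all, crops included, and the job is handed in when it is done.

```bash
ls; mkdir -p pics
python3 - <<'E'
from workcell import robot, fingers, eyes, monitor
import cv2, pickle
d={}
for n in ["scene","top","wrist"]:
    f=eyes.grab_frame(n); d[n]=f; cv2.imwrite(f"pics/{n}0.png",f["color"][:,:,::-1])
    print(n,f["intrinsics"].round(1).tolist(),[ (k,v.round(3).tolist()) for k,v in f.items() if k in("extrinsics","tool_from_camera")],[k for k in f])
pickle.dump(d,open("f0.pkl","wb"))
print(monitor.get_time_s(),monitor.get_tcp_rot())
E
```

```text
pics
scene [[460.8, 0.0, 278.5], [0.0, 460.8, 206.1], [0.0, 0.0, 1.0]] [('extrinsics', [[0.495, 0.869, 0.002, -0.282], [-0.743, 0.422, 0.519, 0.38], [0.45, -0.258, 0.855, -1.408], [0.0, 0.0, 0.0, 1.0]])] ['color', 'intrinsics', 'extrinsics']
top [[383.6, 0.0, 282.4], [0.0, 383.6, 212.4], [0.0, 0.0, 1.0]] [('extrinsics', [[-0.016, -1.0, 0.024, 0.012], [0.998, -0.014, 0.068, -0.564], [-0.067, 0.025, 0.997, -1.167], [0.0, 0.0, 0.0, 1.0]])] ['color', 'intrinsics', 'extrinsics']
wrist [[356.3, 0.0, 280.5], [0.0, 356.3, 211.8], [0.0, 0.0, 1.0]] [('tool_from_camera', [[0.0, 0.962, 0.274, 0.07], [1.0, -0.0, -0.0, -0.0], [-0.0, 0.274, -0.962, -0.142], [0.0, 0.0, 0.0, 1.0]])] ['color', 'intrinsics', 'tool_from_camera']
0.15 [-1.31010218e-04  1.88769815e-01  9.82021175e-01 -5.93521145e-04]
```

View pics/top0.png

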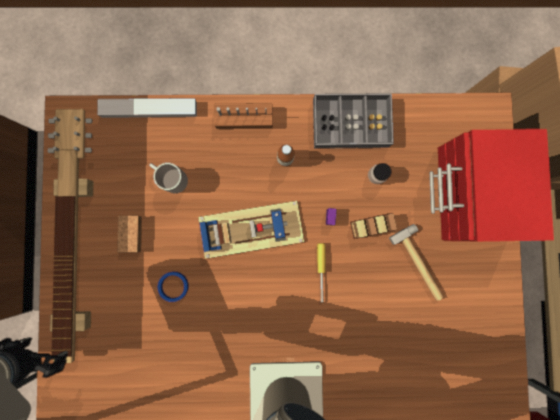

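View pics/scene0.png

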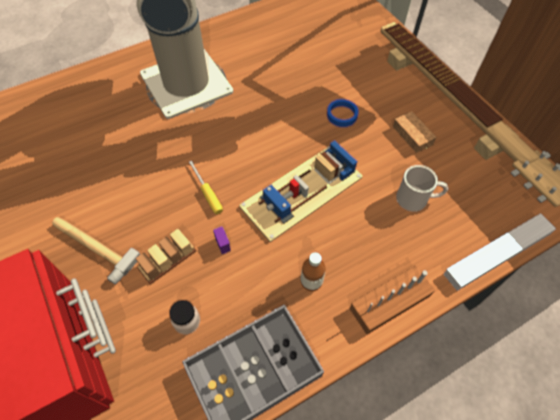

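Top view: fixture at (252,230) with its blue backstop at the left end and red handle at (259,228). Rack with spacers at (372,226), purple look-alike at (331,217) loose on the bench. Next I'll get close wrist views of both.

```bash
cat > h.py <<'E'
from workcell import robot, fingers, eyes, monitor
import numpy as np, cv2, pickle
from scipy.spatial.transform import Rotation as R
def Q(yaw):  # tool down, tool y = (cos yaw, sin yaw), tool x = (-sin, cos)
    h=(np.pi/2+yaw)/2; return [0,np.cos(h),np.sin(h),0]
def wrist(name):
    p=np.array(monitor.get_eef_pos()); q=np.array(monitor.get_tcp_rot())
    f=eyes.grab_frame("wrist"); T=np.eye(4); T[:3,:3]=R.from_quat(q,scalar_first=True).as_matrix(); T[:3,3]=p
    f["W"]=T@f["tool_from_camera"]; pickle.dump(f,open(name+".pkl","wb")); cv2.imwrite(f"pics/{name}.png",f["color"][:,:,::-1]); return f
def ray(f,u,v):
    W=f["W"] if "W" in f else np.linalg.inv(f["extrinsics"]); K=f["intrinsics"]
    d=np.array([(u-K[0,2])/K[0,0],-(v-K[1,2])/K[1,1],-1]); return W[:3,3],W[:3,:3]@d
def onz(f,u,v,z):
    o,d=ray(f,u,v); return o+d*(z-o[2])/d[2]
def proj(f,P):
    W=f["W"] if "W" in f else np.linalg.inv(f["extrinsics"]); c=np.linalg.inv(W)@np.append(P,1); K=f["intrinsics"]
    return np.array([K[0,2]+K[0,0]*c[0]/-c[2],K[1,2]+K[1,1]*c[1]/c[2]])
E
python3 - <<'E'
from h import *
f=pickle.load(open("f0.pkl","rb"))["top"]
for n,u,v in[("fix",252,230),("rack",372,226),("handle",259,228),("purple",331,217)]: print(n,onz(f,u,v,.03).round(3))
for y0,n in((-.22,"w_rack"),(.13,"w_fix")):
    pass
robot.reach([.52,.14,.25],Q(.13)); wrist("w_fix")
robot.reach([.52,-.19,.25],Q(.13)); wrist("w_rack")
print(monitor.get_time_s(),monitor.get_q())
E
```

```text
fix [0.511 0.097 0.03 ]
rack [ 0.517 -0.271  0.03 ]
handle [0.516 0.076 0.03 ]
purple [ 0.547 -0.146  0.03 ]
3.4083 [-3.69751972e-01  2.96601294e-01  1.77270179e+00  3.10512353e-04
  1.07233500e+00 -5.01331914e-01]
```

View pics/w_fix.png

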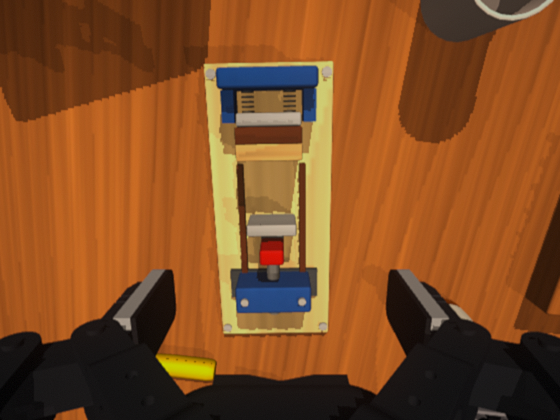

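View pics/w_rack.png

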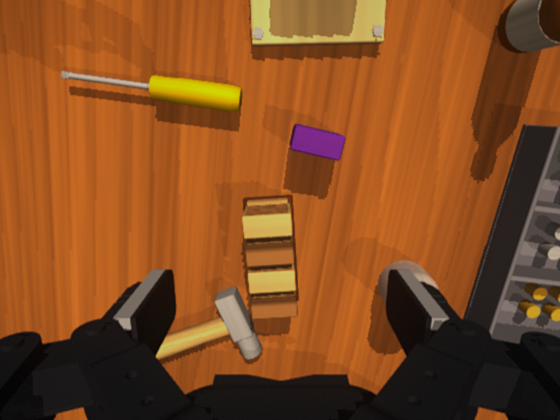

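Run:
```python
import cv2, numpy as np
a=cv2.imread("pics/w_rack.png")[185:330,200:340]; b=cv2.imread("pics/scene0.png")[215:295,100:240]; c=cv2.imread("pics/w_fix.png")[55:340,195:345]
a=cv2.resize(a,None,fx=3,fy=3,interpolation=2); b=cv2.resize(b,(350,200),interpolation=2); c=cv2.resize(c,(300,570),interpolation=2)
o=np.zeros((600,800,3),np.uint8); o[:435,:420]=a; o[437:597,:280]=cv2.resize(b,(280,160)); o[:570,450:750]=c
cv2.imwrite("pics/crop1.png",o)
```

```text
(no output)
```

View pics/crop1.png

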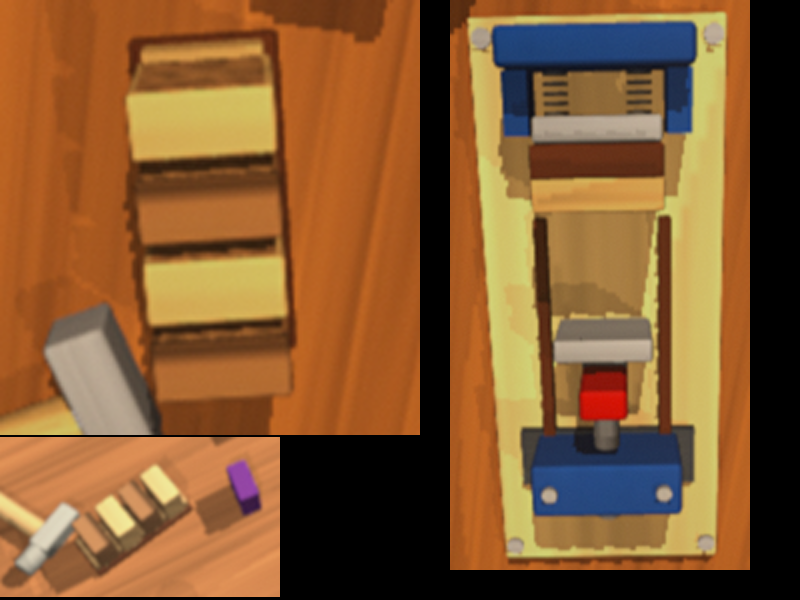

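Tops of four rack spacers (alternating light and brown) are at wrist pixels (267,226), (269,255), (271,282), (274,310); the hammer head is beside the last two at (238,322). The look-alike is the purple block at (317,142), lying loose outside the rack, and the light/brown block at (268,142) in w_fix is the heel block. I'll use the two spacers nearest the fixture.

```bash
cat > meas.py <<'E'
from h import *
def rect(f,m,z):
    m=cv2.morphologyEx(m.astype(np.uint8),cv2.MORPH_OPEN,np.ones((3,3)))
    c=max(cv2.findContours(m,cv2.RETR_EXTERNAL,cv2.CHAIN_APPROX_NONE)[0],key=cv2.contourArea)[:,0,:]
    P=np.array([onz(f,u,v,z)[:2] for u,v in c]); r=cv2.minAreaRect((P*1000).astype(np.float32)); return r,c.min(0),c.max(0)
def sub(m,u0,u1,v0,v1):
    o=np.zeros_like(m); o[v0:v1,u0:u1]=m[v0:v1,u0:u1]; return o
E
python3 - <<'E'
from meas import *
f=pickle.load(open("w_fix.pkl","rb")); g=pickle.load(open("w_rack.pkl","rb"))
print("cam",f["W"][:3,3].round(3))
H=cv2.cvtColor(f["color"],cv2.COLOR_RGB2HSV).astype(int); G=cv2.cvtColor(g["color"],cv2.COLOR_RGB2HSV).astype(int)
for n,A,u,v in[("ply",H,226,200),("wood",H,150,200),("bench",H,360,300),("blktopL",H,268,153),("blkD",H,268,135),("sp1",G,267,226),("sp2",G,269,255),("sp3",G,271,282),("bench2",G,330,240),("pushtop",H,271,231),("red",H,271,257)]: print(n,A[v,u])
yel=lambda A:(A[...,0]>=22)&(A[...,0]<=33)&(A[...,1]>80)&(A[...,2]>140)
m=sub(yel(H),195,345,50,345); m[70:325,235:318]=1
print("fixture",rect(f,m,.012))
print("sp1",rect(g,sub(yel(G),235,300,212,243),.053)); print("sp3",rect(g,sub(yel(G),235,300,266,296),.053))
print("col u=268 f:",[tuple(H[v,268]) for v in range(108,170,2)])
print("col u=258 push:",[(v,)+tuple(H[v,258]) for v in range(210,242,1)])
red=lambda A:((A[...,0]<4)|(A[...,0]>176))&(A[...,1]>200)&(A[...,2]>200)
print("red",rect(f,sub(red(H),255,290,235,270),.074))
E
```

```text
cam [0.51  0.21  0.392]
ply [ 22 137 211]
wood [ 12 209 165]
bench [ 12 207 191]
blktopL [ 17 168 200]
blkD [ 10 195 102]
sp1 [ 23 147 212]
sp2 [ 13 182 182]
sp3 [ 22 146 211]
bench2 [ 12 209 182]
pushtop [ 17  53 182]
red [  2 246 209]
fixture (((514.7236328125, 101.40824127197266), (127.93543243408203, 308.19964599609375), 8.62274169921875), array([206,  61], dtype=int32), array([332, 333], dtype=int32))
sp1 (((510.4280090332031, -230.1159210205078), (45.91255187988281, 20.98090934753418), 7.506550312042236), array([243, 214], dtype=int32), array([289, 234], dtype=int32))
sp3 (((522.8392333984375, -289.9347839355469), (46.05889129638672, 19.541614532470703), 7.505192279815674), array([249, 271], dtype=int32), array([293, 288], dtype=int32))
col u=268 f: [(np.int64(17), np.int64(155), np.int64(143)), (np.int64(17), np.int64(157), np.int64(145)), (np.int64(16), np.int64(99), np.int64(139)), (np.int64(17), np.int64(49), np.int64(187)), (np.int64(17), np.int64(50), np.int64(185)), (np.int64(16), np.int64(51), np.int64(184)), (np.int64(15), np.int64(50), np.int64(179)), (np.int64(17), n
[... 2172 characters left out ...]
t64(52), np.int64(180)), (232, np.int64(15), np.int64(55), np.int64(177)), (233, np.int64(17), np.int64(56), np.int64(174)), (234, np.int64(17), np.int64(56), np.int64(170)), (235, np.int64(16), np.int64(59), np.int64(152)), (236, np.int64(16), np.int64(98), np.int64(128)), (237, np.int64(17), np.int64(148), np.int64(124)), (238, np.int64(16), np.int64(159), np.int64(127)), (239, np.int64(17), np.int64(157), np.int64(127)), (240, np.int64(17), np.int64(157), np.int64(127)), (241, np.int64(17), np.int64(157), np.int64(127))]
red (((519.1383666992188, 74.62064361572266), (18.33940887451172, 11.414518356323242), 7.534245491027832), array([262, 251], dtype=int32), array([281, 262], dtype=int32))
```

```bash
cat >> h.py <<'E'
YF=.1505; OF=np.array([.5147,.1014])
def L2W(x,y,z): c,s=np.cos(YF),np.sin(YF); return np.array([OF[0]+c*x-s*y,OF[1]+s*x+c*y,z])
def W2L(P): c,s=np.cos(YF),np.sin(YF); d=np.asarray(P)[:2]-OF; return np.array([c*d[0]+s*d[1],-s*d[0]+c*d[1]])
E
python3 - <<'E'
from h import *
f=pickle.load(open("w_fix.pkl","rb"))
for z in(.0685,.0715,.0745): print("block",z,[W2L(onz(f,268,v,z)).round(4).tolist() for v in(127,143,159.5)])
print("push face top",W2L(onz(f,258,225,.055)).round(4),"bottom of face",W2L(onz(f,258,214,.0125)).round(4))
fingers.command_gripper(0.0)
robot.reach(L2W(0,.065,.10),Q(YF))
print(monitor.get_wrist_force())
hit=robot.move_l(L2W(0,.065,.0575),feed=.03,contact_N=22)
print(hit,monitor.get_eef_pos(),monitor.get_wrist_force(),W2L(monitor.get_eef_pos()))
robot.wait(.3)
print(monitor.get_eef_pos(),monitor.get_wrist_force(),monitor.get_time_s())
E
```

```text
block 0.0685 [[0.0003, 0.094], [-0.0001, 0.0801], [-0.0005, 0.0654]]
block 0.0715 [[0.0004, 0.0942], [0.0, 0.0804], [-0.0004, 0.0658]]
block 0.0745 [[0.0005, 0.0943], [0.0001, 0.0806], [-0.0003, 0.0662]]
push face top [-0.0128 -0.0012] bottom of face [-0.0154 -0.0021]
[-0.00410454 -0.15982947  0.71911898]
True [0.50484821 0.16586484 0.06233877] [-2.95999821 -0.29369318  9.94382445] [-7.50516391e-05  6.52132467e-02]
[0.50482928 0.16581019 0.06233373] [-2.02815279 -1.17275058 10.4820558 ] 7.0833
```

Fitting the block's face (local y = 50) shows the plate centre isn't the fixture origin: it lies about 16 mm further along +y. The gap is therefore about 67 mm, so two spacers are needed. The press contact was near the block's edge, so I'll press again at its true centre, then fetch spacer 1.

```bash
cat >> h.py <<'E'
OF=OF+.0158*np.array([-np.sin(YF),np.cos(YF)])
YR=.204
def pick(p):
    robot.reach([p[0],p[1],.10],Q(YR)); fingers.command_gripper(.85)
    robot.move_l([p[0],p[1],.020],feed=.1); fingers.command_gripper(0.)
    o=monitor.get_opening(); robot.move_l([p[0],p[1],.12],feed=.15); return o,monitor.get_opening(),monitor.get_finger_force()
def place(y):
    robot.reach(L2W(0,y,.12),Q(YF)); robot.move_l(L2W(0,y,.032),feed=.12)
    h=robot.move_l(L2W(0,y,.021),feed=.02,contact_N=4); z=monitor.get_eef_pos()[2]
    fingers.command_gripper(.85); robot.move_l(L2W(0,y,.12),feed=.15); return h,z
E
python3 - <<'E'
from h import *
p=L2W(0,.065,.08); robot.move_l(L2W(0,.05,.08)); robot.move_l(p)
print(robot.move_l(L2W(0,.065,.0575),feed=.03,contact_N=22),monitor.get_eef_pos()); robot.wait(.3)
robot.move_l(L2W(0,.065,.12),feed=.2)
print(pick([.5104,-.2301]),monitor.get_time_s())
wrist("w_g1"); print(cv2.imread("pics/w_g1.png").shape)
E
```

```text
True [0.50254931 0.18133823 0.06235621]
(0.5785277366846516, 0.5781167500091154, 62.011048793792725) 13.2667
(420, 560, 3)
```

View pics/w_g1.png

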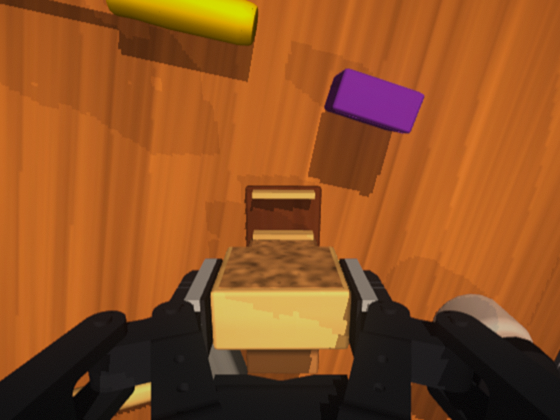

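Spacer 1 is gripped squarely, with its top face at (215–347, 290–347) and its slot empty. The block's height is confirmed home (62.4 mm). I'll place this one, then fetch and place spacer 2.

Run:
```python
from h import *
f=pickle.load(open("w_g1.pkl","rb")); T=f["W"]@np.linalg.inv(f["tool_from_camera"])
for u,v in((281,290),(281,347)): print("in tool",(np.linalg.inv(T)@np.append(onz(f,u,v,.153),1)).round(4))
print(place(.034),monitor.get_time_s())
print(pick([.5166,-.2600]),monitor.get_time_s())
print(place(.006),monitor.get_time_s())
robot.reach(L2W(0,.04,.25),Q(YF)); wrist("w_p2")
```

```text
in tool [ 1.15e-02 -5.00e-04 -3.36e-02  1.00e+00]
in tool [-1.10e-02 -5.00e-04 -3.36e-02  1.00e+00]
(True, np.float64(0.024922781095103905)) 17.1917
(0.5819876483883177, 0.5710075961122925, 62.03434467315674) 21.025
(True, np.float64(0.024970423941395682)) 24.9083
```

View pics/w_p2.png

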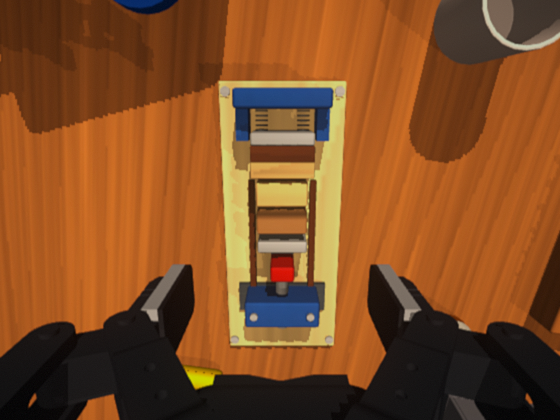

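Both spacers stand upright in line, at (282,193) and (281,219), between the block (283,163) and the pusher (282,243). Next I'll pinch the red handle at (283,268) and push while logging force.

Run:
```python
from h import *
f=pickle.load(open("w_p2.pkl","rb"))
print("handle",[W2L(onz(f,283,v,.074)).round(4) for v in(263,281)])
yh=-.044
fingers.command_gripper(.55)
robot.reach(L2W(0,yh,.12),Q(YF)); robot.move_l(L2W(0,yh,.047),feed=.1,contact_N=15)
print(monitor.get_eef_pos()); fingers.command_gripper(0.)
print(monitor.get_opening(),monitor.get_finger_force())
n=L2W(0,1,0)-L2W(0,0,0)
def F(): return round(float(np.dot(monitor.get_wrist_force(),n)),2)
print(F())
for s in [.006,.012]+[.014+.001*i for i in range(9)]:
    robot.move_l(L2W(0,yh+s,.047),feed=.03); robot.wait(.1)
    print(s,(W2L(monitor.get_eef_pos())[1]-yh).round(4),F())
    if F()<-9: break
print(monitor.get_time_s()); wrist("w_push1")
```

```text
handle [array([ 0.0012, -0.032 ]), array([ 0.0012, -0.0511])]
[0.51940882 0.07368528 0.04749152]
0.26664183527556384 58.92905652523041
-0.24
0.006 0.0056 -3.54
0.012 0.0115 -3.41
0.014 0.0135 -3.81
0.015 0.0144 -3.33
0.016 0.0155 -3.94
0.017 0.0164 -4.41
0.018000000000000002 0.0174 -3.9
0.019 0.0184 -4.69
0.02 0.0192 -5.9
0.021 0.0201 -6.52
0.022 0.0209 -8.09
31.85
```

Run:
```python
from h import *
yh=-.044; n=L2W(0,1,0)-L2W(0,0,0)
def F(): return round(float(np.mean([np.dot(monitor.get_wrist_force(),n) for _ in range(5)])),2)
for s in [.023,.024,.025,.026,.027]:
    robot.move_l(L2W(0,yh+s,.047),feed=.03); robot.wait(.15)
    print(s,(W2L(monitor.get_eef_pos())[1]-yh).round(4),F())
    if F()<-11.3: break
print(monitor.get_opening(),monitor.get_finger_force(),monitor.get_time_s()); 
f=wrist("w_push2"); t=eyes.grab_frame("scene")["color"]; c=f["color"]
cv2.imwrite("pics/fin.png",np.hstack([cv2.resize(c[0:300,180:400],(400,545)),cv2.resize(t[110:250,220:380],(400,545//1),interpolation=2)])[:,:,::-1])
```

```text
0.023 0.0217 -9.52
0.024 0.0225 -10.7
0.025 0.0233 -12.71
0.2670231481865322 59.25841748714447 33.1
```

View pics/fin.png

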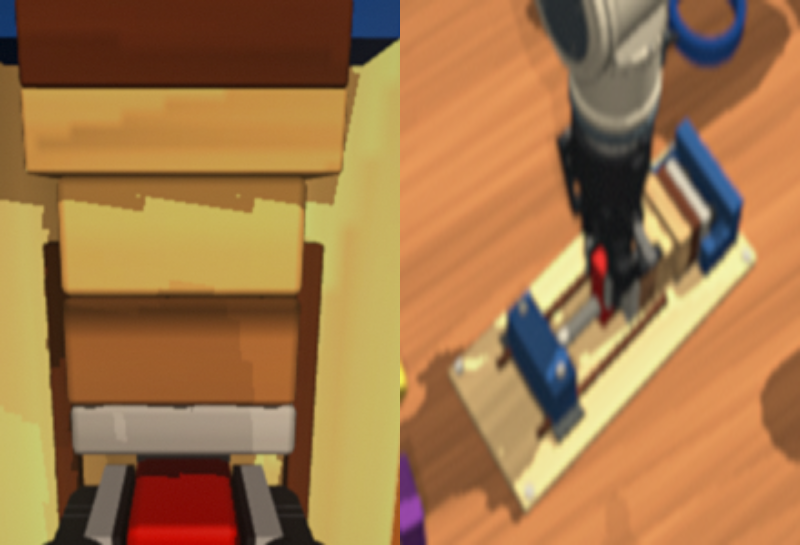

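The stack is closed and clamped: block edge, two spacers and pusher all touch, and the fingers touch only the handle. The clamping force is about 8 N above the pusher's own spring, which puts the nest at about 5 mm.

Run:
```python
from h import *
robot.wait(.4); n=L2W(0,1,0)-L2W(0,0,0); f=pickle.load(open("w_push2.pkl","rb"))
print(np.dot(monitor.get_wrist_force(),n), "block face y", W2L(onz(f,280,173*300/545,.0625)))
print(robot.hand_in())
```

```text
-11.411470877899315 block face y [-9.12247579e-05  5.40482313e-02]
the job is handed in; nothing more can be done
None
```

I pressed the heel block fully home, stood two spacers upright in the gap, and handed in the job while still holding the push on the pusher handle. The nest is pushed back about 4–5 mm by force and camera, the other two spacers are still in the rack, and the result of the judging isn't reported to me.

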